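# Stack two weighting stones on a resealed foil pack

## Robot

A 6-joint arm with a two-finger parallel gripper is mounted at the origin on a cart in front of the work surface, level with it; the furniture and walls round the work are solid. World frame = base frame: x ahead of the robot, y to its left, z up, the work surface at z = 0. Lengths are in m, angles in rad, forces in N, time in s.
With the tool pointing down it reaches from about 0.35 to 0.85 m from the base axis. Payload 8.1 kg.
Tool frame: the origin (TCP) lies at the very end of the fingers, on their centre line; the grasp point (between the pads) lies 19 mm behind it; z points along the fingers, y is the line along which they close (so a half turn about z gives the same grasp; the last joint's range is limited). The gripper opens to 93 mm and grips with 3 to 60 N. Pads are 15 mm wide; open, the fingers measure 128 mm over their backs; the gripper's body (75 mm by 188 mm) begins 65 mm behind the grasp point.
Start: joints at [-0.085, 0.13, 1.488, -0, 1.523, -0.085], TCP at [0.6, 0, 0.181] pointing down, gripper open.
Joint ranges: [-2.96, 2.96], [-0.89, 2.26], [0.02, 2.5], [-1.34, 4.48], [0, 2.73], [-2.66, 2.66]. Speed limits (rad/s): [2.39, 2.39, 2.79, 3.14, 3.14, 3.14].

## Interface

Orientations are given as a rotation vector (axis times angle).
In Python, from plant import read_state, eyes, workorder gives the robot as it stands. The module is installed in compiled form; this text tells all that it offers.
- The arm moves only by the tool play_rows, never from a script. Its argument "targets" is one flat list of numbers, 4 for each row, row after row: the shift along the tool's x, y, z in cm, then the turn about the tool's z in degrees. In form: [dx, dy, dz, roll, dx, dy, dz, roll, ...]. A call has 1 to 8 rows; each row is the pose to reach, as a shift and turn from the pose commanded when the call began, along the tool's axes at that moment; what a row does not reach only later rows make up. A row lasts 1/12 s, in which the tool goes at most 41.7 mm and 7.16 degrees, less where a joint would pass 70% of its speed; a pose out of reach is approached as far as the arm can. A call with a gripper value outside its range is refused whole. "grip" is the finger opening in cm, from 0 to 9.3, set as the call begins (left out, the last holds). The fingers move at their own pace and stop on an object; "grip_force" is the grip in N (left out, the last holds). Time passes only in rows, so rows that repeat a pose let the fingers close. It gives the time, the measured TCP pose, the force, the opening and the grip force at its end, in the units of the state.
- read_state(): the state, without advancing time (a new reading comes with each control period).
- eyes.read_camera(name): name is "scene" or "side" or "wrist"; returns a dict with "image" (384x512x3 uint8, red, green, blue), "vfov" (degrees; the focal length in pixels is half the picture's height over the tangent of half this angle, whatever the lens; pixels are square), "cx", "cy" (the principal point, pixels), "k1" (the pictures are not rectified: a ray, as slopes to the right and down, at radius r is drawn at 1 + k1 r^2 times it, then the intrinsics apply), "cam_to_world" (4x4, takes a point from camera to world coordinates); the wrist camera has in their place "T_tool_cam" (4x4, takes a point from camera to tool coordinates, whose origin is the TCP and whose axes are the flange's). Camera axes: x right, y up, looking along -z (the intrinsics and any distortion apply to the point x, -y, -z); pixel columns grow to the right and rows downward; lengths in m; the calibration is good to about 2 mm. A picture is of the moment at which its call begins: read the wrist's pose just before it. There is no depth.
- workorder.close_job(): hands the job in; it is judged then, once.
The state is a dict: "t": time; "q": joint angles; "dq": joint speeds; "joint_torque": joint torques, N m; "tool_pos": TCP position; "orientation": TCP orientation; "force": force on the tool from outside, world axes, zero at the start; "wrist_torque": the same for the moment, N m; "opening": finger opening in m; "gripper_force": force on a finger pad.
Only numpy, scipy, OpenCV 4.12 (cv2) and the standard library are available. Lean on these libraries where they do the work, as an engineer would, in place of code of your own. Each camera call takes 0.05 s, during which the arm holds its last target. There are 200 camera calls.

## Task

The flap of the flat foil pack has just been glued and needs weight while it sets. Without moving the pack from its place, set the grey stone down on the middle of it with its flat underside down, then stack the brown stone on the flat patch on top of the grey one, finding a position where it rests level on its own. Set both stones down, do not drop them, and leave the vial, the dropper bottle and the roll of tape undisturbed.

Things in the scene. Friction and masses are not known exactly. Their poses are not given: they have to be found in the camera images.
- base_mid (a point): Grey faceted stone, 96 x 54 x 46 mm (x, y, z), about 0.4 kg. This point is over its centre of mass, half-way up, 23 mm above its flat underside. Grip it here from above, closing along its y, on its two flat parallel sides at y = +27 and -27 mm (they span 12 to 34 mm above the underside, x -37 to +10 mm). Starts flat on the table, z up, any yaw.
- base_seat (a point): Centre of the flat, level patch on top of the grey stone, about 42 mm along x by 48 mm along y, 46 mm above its underside and 12.5 mm towards its own -x from the point base_mid. Beyond the patch, towards +x, the stone's top falls away at about 35 degrees, where nothing will rest. Axes as the grey stone.
- top_mid (a point): Brown faceted stone, 101 x 44 x 40 mm (x, y, z), about 0.25 kg. This point is over its centre of mass, half-way up, 20 mm above its flat underside. Grip it here from above, closing along its y, on its two flat parallel sides at y = +22 and -22 mm (they span 10 to 30 mm above the underside, x -30 to +4 mm). Starts flat on the table, z up, any yaw.
- pack_top (a point): Centre of the top of the pale grey-green flat foil pack, 45 x 75 x 12 mm (x, y, z), lying loose on the table, 0.06 kg; its top is 12 mm above the table.
- base_stone: The grey stone again; origin on its underside below its centre of mass, 23 mm under base_mid. It reaches from x = -42 to x = +53 mm.
- top_stone: The brown stone again; origin on its underside, 20 mm under top_mid. Thick end at -x (to -41 mm), tapering tail at +x (to +60 mm). Underside flat only from x = -25 to +12 mm, y = -17 to +17 mm; the rim and tail rise from there. At any yaw it balances where its top_mid is well inside the grey stone's flat patch; elsewhere it tips towards the unsupported side.
- foil_pack: The foil pack again; origin in the middle of its underside.
- amber_vial: Bystander: amber vial with white cap, 21 mm diameter, 42 mm tall; origin at the middle of its underside.
- dropper: Bystander: small blue and white dropper bottle with a black tip, 27 mm diameter, 86 mm tall; origin at the middle of its underside.
- tape: Bystander: roll of masking tape lying flat, 69 mm diameter, 19 mm tall; origin at the middle of its underside.
Not all that is in view belongs to the job. Leave any orange look-alike of the top_stone alone. Leave any blue look-alike of the base_stone alone.

How it is judged:
On the way:
1. the grey stone stands released and level on the foil pack (contact force between base_stone and foil_pack above 1 N and angle between base_stone's own z axis and vertical below 0.12 rad and height (world z) of base_mid between 0.03 and 0.04 m and horizontal distance between base_mid and pack_top below 0.022 m and linear speed of base_stone below 0.02 m/s and contact force between base_stone and the fingers below 0.01 N), for 0.2 s.
At the end, for the whole second after the job is handed in: The grey stone rests on the foil pack, level within 7 degrees, its centre within 22 mm of the pack's centre; the brown stone rests on top of the grey one's flat patch, level within 7 degrees; both are still and released (all of step 1 and contact force between top_stone and base_stone above 0.8 N and angle between top_stone's own z axis and vertical below 0.12 rad and z of top_mid in the frame of base_stone above 0.06 m and linear speed of top_stone below 0.02 m/s and contact force between top_stone and the fingers below 0.01 N); the robot touches nothing.
It fails at once if the foil pack is shifted more than 30 mm (distance of foil_pack from where it was at the start of the episode above 0.03 m).
It fails at once if a stone is dropped (falls freely faster than 0.65 m/s) ((linear speed of base_stone above 0.65 m/s and contact force between base_stone and the fingers below 0.05 N) or (linear speed of top_stone above 0.65 m/s and contact force between top_stone and the fingers below 0.05 N)).
It fails at once if a bystander is moved more than 30 mm (distance of any of amber_vial, dropper, tape from where it was at the start of the episode above 0.03 m).
It also fails if it takes over 58 s, if anything falls off the work surface, if the arm or the gripper's body presses on something with over 40 N, if the wrist force passes 120 N, or if a joint passes its speed limit or range.

## Working session

There is one attempt and no reset: what is moved stays moved. The work goes in short steps, Python scripts to look and compute and a tool call to move; the robot and the scene stay as the last step left them, time stands still between calls to the robot, and variables do not carry over. Pictures are saved under pics/ and viewed, at most 10 in all, crops included, and the job is handed in when it is done.

Besides the shell and the picture viewer there is one more tool, called after "Request:" by a JSON object that holds its "fn" and its "kwargs", one argument or row to a line. play_rows: Moves the arm, as the interface text tells. Its arguments: {"type":"object","properties":{"targets":{"type":"array"},"grip":{"type":"number"},"grip_force":{"type":"number"}},"required":["targets"]}

```bash
mkdir -p pics
cat > h.py <<'E'
import numpy as np, cv2
from scipy.spatial.transform import Rotation as R
from plant import read_state, eyes, workorder
def cam(name):
    s=read_state(); c=eyes.read_camera(name)
    if name=="wrist":
        T=np.eye(4);T[:3,:3]=R.from_rotvec(s["orientation"]).as_matrix();T[:3,3]=s["tool_pos"]
        c["M"]=T@np.array(c["T_tool_cam"])
    else: c["M"]=np.array(c["cam_to_world"])
    c["f"]=192/np.tan(np.radians(c["vfov"])/2)
    return c
def KD(c): return np.array([[c["f"],0,c["cx"]],[0,c["f"],c["cy"]],[0,0,1.]]),np.array([c["k1"],0,0,0.])
def px2w(c,uv,z):
    K,D=KD(c)
    p=cv2.undistortPoints(np.array(uv,float).reshape(-1,1,2),K,D).reshape(-1,2)
    d=np.c_[p[:,0],-p[:,1],-np.ones(len(p))]@c["M"][:3,:3].T
    o=c["M"][:3,3]; return o+d*((z-o[2])/d[:,2])[:,None]
def w2px(c,P):
    K,D=KD(c); M=np.linalg.inv(c["M"]); q=np.array(P,float).reshape(-1,3)@M[:3,:3].T+M[:3,3]
    return cv2.projectPoints(q*[1,-1,-1],np.zeros(3),np.zeros(3),K,D)[0].reshape(-1,2)
def save(c,n): cv2.imwrite("pics/"+n+".png",c["image"][:,:,::-1])
E
python3 - <<'E'
from h import *
s=read_state();print(s["t"],s["tool_pos"],R.from_rotvec(s["orientation"]).as_matrix().round(3).tolist(),s["opening"])
a=cam("scene");b=cam("side");w=cam("wrist")
for c in(a,b,w):print(c["vfov"],c["cx"],c["cy"],c["k1"],c["M"].round(3).tolist())
im=np.vstack([np.hstack([a["image"],b["image"]])]);save(a,"a");save(b,"b");save(w,"w")
import pickle;pickle.dump([a,b,w],open("c0.pkl","wb"))
E
```

```text
0.0 [5.99365693e-01 8.45329538e-05 1.80001658e-01] [[0.0, 1.0, -0.002], [1.0, -0.0, 0.0], [0.0, -0.002, -1.0]] 0.09270336603468099
44.77932106344299 253.99952513480918 201.1704679131413 -0.1891827494537517 [[-0.735, 0.47, -0.489, -0.105], [-0.678, -0.522, 0.517, 0.864], [-0.012, 0.711, 0.703, 1.028], [0.0, 0.0, 0.0, 1.0]]
53.99272558743056 254.77583080268474 198.18072915030507 -0.09779812534988185 [[0.86, 0.251, -0.443, 0.105], [-0.51, 0.41, -0.756, -0.631], [-0.008, 0.877, 0.481, 0.571], [0.0, 0.0, 0.0, 1.0]]
70.29437072468068 260.10671895149903 188.72485848463646 -0.052495895432296165 [[1.0, -0.0, 0.002, 0.599], [-0.0, 0.964, 0.267, 0.074], [-0.002, -0.267, 0.964, 0.383], [0.0, 0.0, 0.0, 1.0]]
```

View pics/a.png

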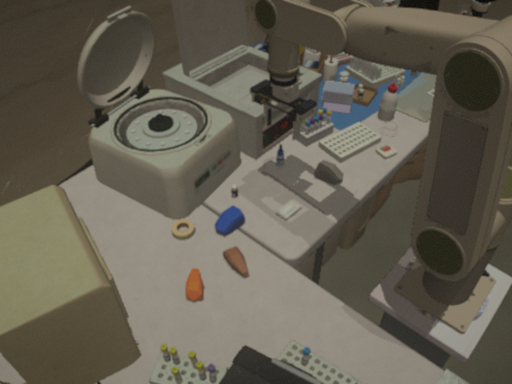

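View pics/b.png

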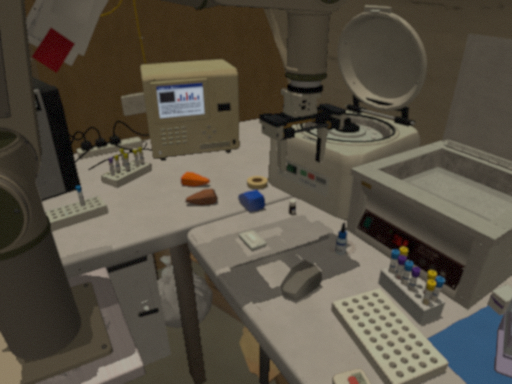

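The scene view shows the grey stone at (329,172), pack (289,210), brown stone (235,261), blue decoy (230,220), orange decoy (195,284), tape (183,228), vial (235,190) and dropper (281,155). The side view shows the same objects: grey (302,280), pack (252,240) and brown (202,198).

Run:
```python
from h import *
import pickle;a,b,w=pickle.load(open("c0.pkl","rb"))
n=["grey","pack","brown","blue","orange","tape","vial","dropper"]
A=[(329,172),(289,210),(235,261),(230,220),(195,284),(183,228),(235,190),(281,156)]
B=[(302,280),(252,240),(202,198),(252,201),(195,180),(257,182),(293,208),(341,240)]
z=[.023,.012,.02,.023,.02,.01,.021,.035]
for i in range(8):print(n[i],px2w(a,A[i],z[i])[0].round(3),px2w(b,B[i],z[i])[0].round(3))
def crop(im,x,y,wd,h,s):return cv2.resize(im[y:y+h,x:x+wd],None,fx=s,fy=s,interpolation=3)
t=np.hstack([crop(a["image"],180,140,180,150,2.2),crop(b["image"],180,160,180,150,2.2)])
cv2.imwrite("pics/crop.png",t[:,:,::-1]);print(t.shape)
```

```text
grey [ 0.503 -0.14   0.023] [ 0.51  -0.142  0.023]
pack [0.497 0.074 0.012] [0.501 0.059 0.012]
brown [0.477 0.328 0.02 ] [0.476 0.319 0.02 ]
blue [0.593 0.231 0.023] [0.594 0.219 0.023]
orange [0.501 0.455 0.02 ] [0.507 0.448 0.02 ]
tape [0.682 0.339 0.01 ] [0.686 0.343 0.01 ]
vial [0.674 0.127 0.021] [0.676 0.124 0.021]
dropper [ 0.665 -0.086  0.035] [ 0.671 -0.084  0.035]
(330, 792, 3)
```

View pics/crop.png

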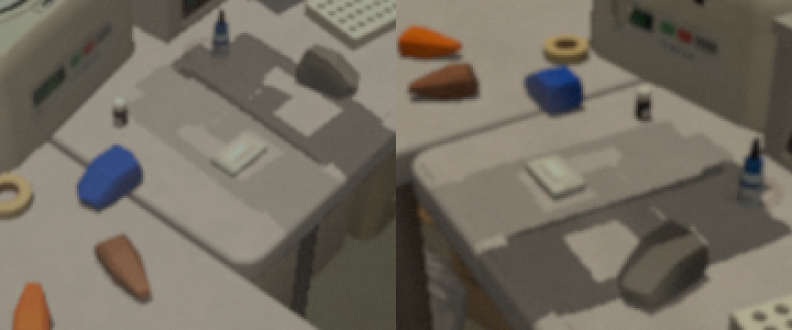

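View pics/w.png

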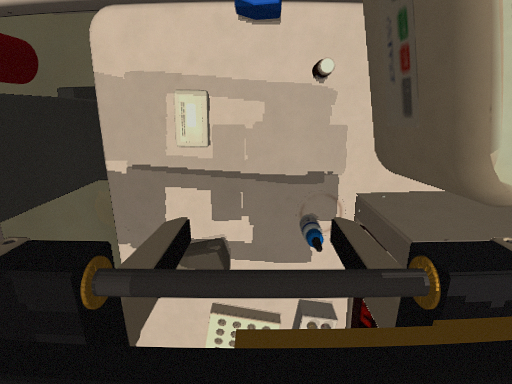

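The wrist view shows the pack with corners (177,90), (207,92), (209,146) and (177,147). The vial is at (322,68), the dropper at (312,235), and the grey stone is partly hidden at (205,252). Next I move to see the grey stone clearly.

Request:
{"fn": "play_rows", "kwargs": {
  "targets": [-20,-10,0,0,-20,-10,0,0,-20,-10,0,0,-20,-10,0,0,-20,-10,0,0,-20,-10,0,0,-20,-10,0,0,-20,-10,0,0]
}}

```text
t: 0.82
tool_pos: [0.4996, -0.2006, 0.1808]
orientation: [-2.224, -2.218, -0.0]
force: [-0.0, 1.0, -0.6]
opening: 0.0931
gripper_force: 0.0
```

Run:
```python
from h import *
import pickle;a,b,w=pickle.load(open("c0.pkl","rb"))
P=px2w(w,[(177,90),(207,92),(209,146),(177,147)],.012);print(P.round(4),P.mean(0))
P=P[:,:2];print([np.linalg.norm(P[i]-P[i-1]).round(3) for i in range(4)])
s=read_state();print(s["t"],s["tool_pos"],s["orientation"])
c=cam("wrist");save(c,"w2");pickle.dump(c,open("c2.pkl","wb"))
```

```text
[[0.4906 0.1042 0.012 ]
 [0.5296 0.1013 0.012 ]
 [0.5291 0.0314 0.012 ]
 [0.4851 0.0302 0.012 ]] [0.50860325 0.06676841 0.012     ]
[np.float64(0.074), np.float64(0.039), np.float64(0.07), np.float64(0.044)]
0.8167 [ 0.49956131 -0.20055556  0.18081822] [-2.22378247e+00 -2.21844644e+00 -4.01224802e-04]
```

View pics/w2.png

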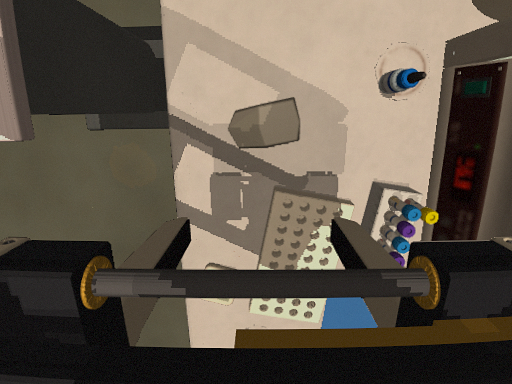

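The wrist view shows the grey stone with its outline around (293,98), (300,140), (243,148) and (229,125). I'll enlarge it to find which end is +x.

Run:
```python
from h import *
import pickle;c=pickle.load(open("c2.pkl","rb"));w=pickle.load(open("c0.pkl","rb"))[2]
g=cv2.resize(c["image"][85:160,215:315],None,fx=5,fy=5,interpolation=3).astype(float)
g=np.clip((g/255)**.5*255,0,255)
p=cv2.resize(w["image"][75:165,160:225],None,fx=4,fy=4,interpolation=3)
t=np.zeros((375,780,3));t[:,:500]=g;t[:360,510:770]=p
cv2.imwrite("pics/crop2.png",t[:,:,::-1])
```

```text
[ WARN:0@0.170] global loadsave.cpp:1063 imwrite_ Unsupported depth image for selected encoder is fallbacked to CV_8U.
```

View pics/crop2.png

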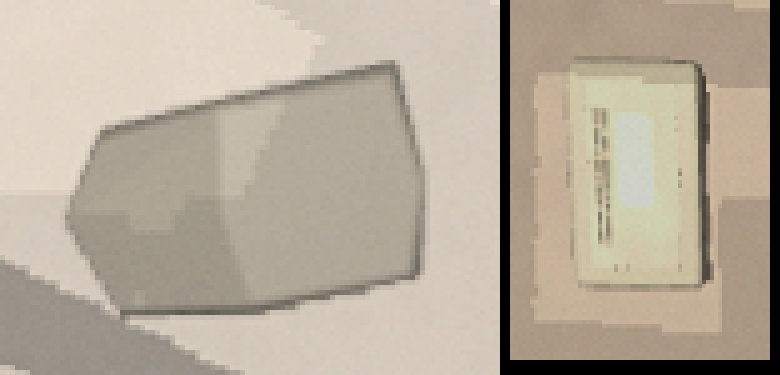

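The grey stone's flat patch is at the image right, its +x end points left, and its long edges rise about 12.5° to the right. The pack is axis-aligned with its long side along world y.

Run:
```python
from h import *
import pickle;c=pickle.load(open("c2.pkl","rb"))
f=lambda L:[(215+u/5,85+v/5) for u,v in L]
T=px2w(c,f([(105,130),(395,63)]),.034);B=px2w(c,f([(250,312),(418,277)]),.034)
for L in(T,B):d=L[1]-L[0];print(L.round(4).tolist(),np.degrees(np.arctan2(d[1],d[0])))
a=np.radians(12.8);ex=-np.array([np.cos(a),np.sin(a)]);ey=np.array([-ex[1],ex[0]])
print("ycoord",T[:,:2]@ey,B[:,:2]@ey)
print("xcoord -42:",px2w(c,f([(425,175)]),.02)[:,:2]@ex+.042,"+53:",px2w(c,f([(67,215)]),.015)[:,:2]@ex-.053, "patch edge +8.5",px2w(c,f([(219,150),(235,260)]),.046)[:,:2]@ex-.0085)
yc=(T[:,:2]@ey).mean()/2+(B[:,:2]@ey).mean()/2
for xc in[(px2w(c,f([(425,175)]),.02)[:,:2]@ex+.042)[0],(px2w(c,f([(67,215)]),.015)[:,:2]@ex-.053)[0]]:print(xc*ex+yc*ey)
```

```text
[[0.4692, -0.1235, 0.034], [0.5407, -0.1077, 0.034]] 12.455689206764491
[[0.5052, -0.1687, 0.034], [0.548, -0.1598, 0.034]] 11.679357897384433
ycoord [0.22434993 0.22478997] [0.27642008 0.27727378]
xcoord -42: [-0.46535933] +53: [-0.46646089] patch edge +8.5 [-0.46523531 -0.4631576 ]
[ 0.50933893 -0.14137851]
[ 0.51041311 -0.14113446]
```

Request:
{"fn": "play_rows", "kwargs": {
  "targets": [5.9,1.0,0,7,5.9,1.0,0,14,5.9,1.0,0,21,5.9,1.0,0,28,5.9,1.0,0,35,5.9,1.0,0,42,5.9,1.0,0,49,5.9,1.0,0,56],
  "grip": 7.0
}}

```text
t: 1.53
tool_pos: [0.5106, -0.139, 0.1808]
orientation: [-3.005, -0.913, -0.0]
force: [0.1, -0.6, 0.4]
opening: 0.07
gripper_force: 0.0
```

Request:
{"fn": "play_rows", "kwargs": {
  "targets": [0,0,2,7,0,0,4,14,0,0,6,21,0,0,6,22,0,0,6,22]
}}

```text
t: 1.95
tool_pos: [0.5093, -0.1392, 0.12]
orientation: [-3.122, -0.335, 0.004]
force: [0.5, -0.6, 0.2]
opening: 0.0698
gripper_force: 0.0
```

Run:
```python
from h import *
import pickle;c=pickle.load(open("c2.pkl","rb"))
for z in(0.02,.03,.04):print(px2w(c,[(275,187),(351,203),(263,245)],z).round(3).tolist())
s=read_state();print(s["t"],s["tool_pos"],R.from_rotvec(s["orientation"]).as_matrix().round(3).tolist(),s["opening"])
```

```text
[[0.519, -0.225, 0.02], [0.627, -0.249, 0.02], [0.503, -0.313, 0.02]]
[[0.519, -0.222, 0.03], [0.624, -0.245, 0.03], [0.503, -0.308, 0.03]]
[[0.518, -0.22, 0.04], [0.62, -0.242, 0.04], [0.503, -0.303, 0.04]]
1.95 [ 0.50933982 -0.13920299  0.11996287] [[0.977, 0.212, -0.003], [0.212, -0.977, 0.001], [-0.002, -0.002, -1.0]] 0.06981703991325891
```

Request:
{"fn": "play_rows", "kwargs": {
  "targets": [0,0.2,3,0,0,0.2,6,0,0,0.2,8.5,0,0,0.2,10,0,0,0.2,11,0,0,0.2,11.5,0,0,0.2,11.5,0]
}}

```text
t: 2.53
tool_pos: [0.5108, -0.1427, 0.0063]
orientation: [-3.124, -0.332, -0.0]
force: [-0.2, -1.0, -0.2]
opening: 0.0699
gripper_force: 0.0
```

Request:
{"fn": "play_rows", "kwargs": {
  "targets": [0,0,0,0,0,0,0,0,0,0,0,0,0,0,0,0,0,0,0,0,0,0,0,0],
  "grip": 4.0,
  "grip_force": 30
}}

```text
t: 3.03
tool_pos: [0.5125, -0.1435, 0.0087]
orientation: [3.123, 0.329, 0.006]
force: [-3.1, -2.2, 13.7]
opening: 0.0418
gripper_force: 6.2
```

Run:
```python
from h import *
a=cam("scene");b=cam("side");w=cam("wrist")
cr=lambda c,u,v:cv2.resize(c["image"][v-45:v+45,u-60:u+60],None,fx=3.3,fy=3.3,interpolation=3)
u=[w2px(c,[.51,-.14,.02])[0].astype(int) for c in(a,b)]
t=np.zeros((590,792,3));t[:297,:396]=cr(a,*u[0]);t[:297,396:]=cr(b,*u[1]);t[300:590,:386]=cv2.resize(w["image"],(386,290))
cv2.imwrite("pics/g.png",t[:,:,::-1].astype(np.uint8));s=read_state();print(s["opening"],s["gripper_force"],s["tool_pos"],s["force"])
```

```text
0.04011982917873589 5.889742897124961 [ 0.51265009 -0.14456661  0.00886282] [-1.60311268 -2.5060312  11.58118865]
```

View pics/g.png

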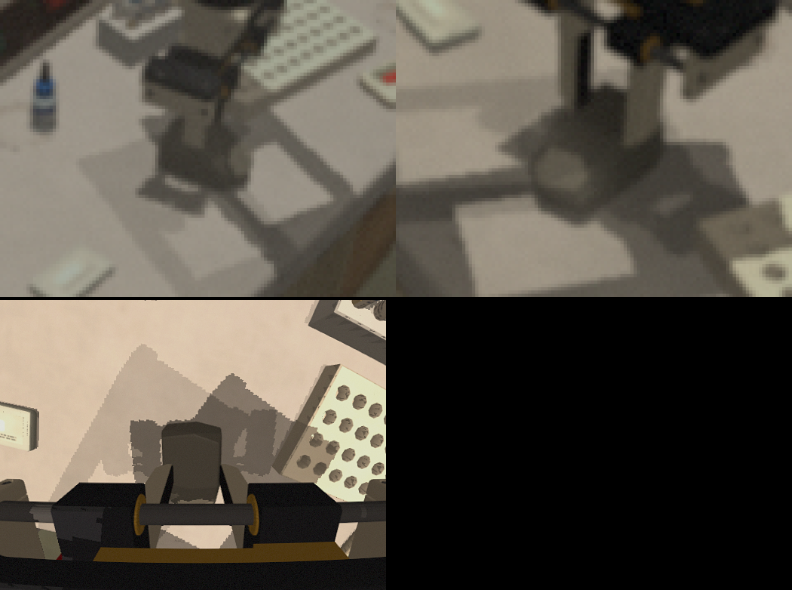

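The stone appears to have slipped out of the fingers towards its thick end, so the grip was at the edge of the taper. I'll open, raise and look again.

Request:
{"fn": "play_rows", "kwargs": {
  "targets": [0,0,0,0,0,0,0,0,0,0,0,0,0,0,0,0,0,0,0,0,0,0,0,0],
  "grip": 7.5
}}

```text
t: 3.68
tool_pos: [0.5112, -0.1435, 0.007]
orientation: [3.123, 0.328, 0.003]
force: [0.0, -0.5, -0.7]
opening: 0.0735
gripper_force: 0.0
```

Request:
{"fn": "play_rows", "kwargs": {
  "targets": [0,0,-1,0,0,0,-3,0,0,0,-6,0,-1,0,-10,0,-2,0,-14,0,-4,0,-17,0,-4,0,-17,0,-4,0,-17,0]
}}

```text
t: 4.35
tool_pos: [0.4723, -0.1522, 0.1794]
orientation: [3.122, 0.327, 0.007]
force: [0.2, 0.6, -1.0]
opening: 0.0751
gripper_force: 0.0
```

Run:
```python
from h import *
import pickle
c=cam("wrist");b=cam("side");pickle.dump(c,open("c3.pkl","wb"));s=read_state();print(s["t"],s["tool_pos"],R.from_rotvec(s["orientation"]).as_matrix().round(3).tolist())
u=w2px(c,[.52,-.14,.02])[0].astype(int);print(u)
u0=max(u[0]-100,0);v0=max(u[1]-80,0);print(u0,v0)
p=cv2.resize(c["image"][v0:v0+160,u0:u0+200],None,fx=2.5,fy=2.5,interpolation=3)
u=w2px(b,[.52,-.14,.02])[0].astype(int)
q=cv2.resize(b["image"][u[1]-50:u[1]+50,u[0]-35:u[0]+35],None,fx=4,fy=4,interpolation=3)
cv2.imwrite("pics/w3.png",np.hstack([(255*(p/255)**.6).astype(np.uint8),(255*(q/255)**.6).astype(np.uint8)])[:,:,::-1])
```

```text
4.45 [ 0.47088015 -0.15105314  0.17544871] [[0.978, 0.208, -0.001], [0.208, -0.978, 0.0], [-0.001, -0.001, -1.0]]
[258 133]
158 53
```

View pics/w3.png

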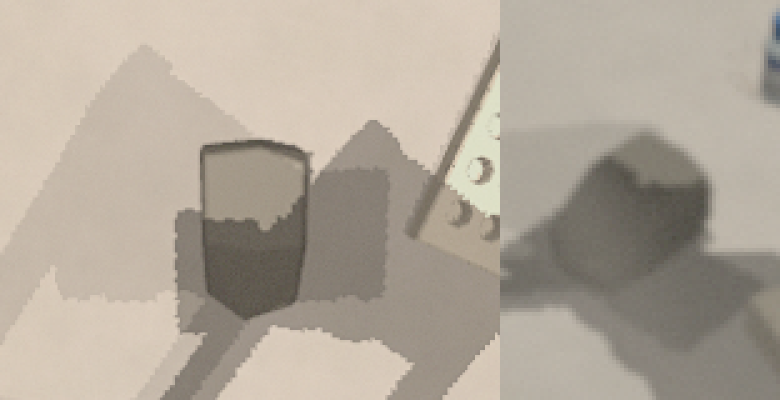

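The stone is flat again. In the crop its thick end is at (255,140), the sides are at x≈203 and 308, the patch edge is at y≈247 and the tail tip is at (247,320).

Run:
```python
from h import *
import pickle;c=pickle.load(open("c3.pkl","rb"))
f=lambda L:[(158+u/2.5,53+v/2.5) for u,v in L]
Mt=c["M"];s=read_state()
Rt=R.from_rotvec(s["orientation"]).as_matrix();tp=np.array(s["tool_pos"])
tl=lambda L,z:((px2w(c,f(L),z)-tp)@Rt)[:,:2].round(4)
print("cam in tool",((Mt[:3,3]-tp)@Rt).round(3), tp)
print("left side",tl([(202,150),(206,285)],.034).tolist());print("right",tl([(308,155),(298,298)],.034).tolist(),tl([(308,200),(305,245)],.034).tolist())
print("top end z.02/.034/.046",tl([(255,140)],.02),tl([(255,140)],.034),tl([(255,148)],.046))
print("patch edge",tl([(205,245),(252,250),(305,247)],.046).tolist())
print("tail",tl([(247,320)],.005),tl([(247,320)],.015),tl([(247,320)],.025))
# check against earlier frame: pose of a previous-view world
c2=pickle.load(open("c2.pkl","rb"));print("old cam",c2["M"][:3,3])
```

```text
cam in tool [ 0.074  0.001 -0.207] [ 0.47088015 -0.15105314  0.17544871]
left side [[0.0759, -0.0244], [0.008, -0.0237]]
right [[0.0735, 0.0281], [0.0011, 0.0242]] [[0.0515, 0.0285], [0.0288, 0.0274]]
top end z.02/.034/.046 [[0.0809 0.0018]] [[0.0807 0.0018]] [[0.0767 0.0018]]
patch edge [[0.0304, -0.023], [0.0279, 0.0003], [0.0293, 0.0265]]
tail [[-0.0178 -0.0028]] [[-0.0153 -0.0027]] [[-0.0129 -0.0026]]
old cam [ 0.49945746 -0.12685681  0.38402328]
```

Run:
```python
from h import *
import pickle;c=pickle.load(open("c3.pkl","rb"));s=read_state()
c["M"]=np.array(c["T_tool_cam"])
# tool-frame point -> px in g.png wrist inset
def g(x,y,h,tz=.0087): return (w2px(c,[x,y,tz-h])[0]*.754+[0,300]).round(0)
for sh in(0,.02):
  print(sh,"end",g(.042+sh,0,.02),g(.0335+sh,0,.046),"patch edge",g(-.0085+sh,-.024,.046),g(-.0085+sh,.024,.046),"end corners",g(.0335+sh,-.024,.046),g(.0335+sh,.024,.046),"tail",g(-.053+sh,0,.015))
print("tips",g(0,-.02,.0087),g(0,.02,.0087),g(0,-.027,.0087),g(0,.027,.0087), "bar")
im=cv2.imread("pics/g.png")[300:590,:386]
p=cv2.resize(im[110:260,110:270],None,fx=4.4,fy=4,interpolation=3)
p=(255*(p/255)**.5).astype(np.uint8);cv2.imwrite("pics/g2.png",p);print(p.shape)
```

```text
0 end [196. 420.] [196. 436.] patch edge [169. 482.] [223. 482.] end corners [167. 436.] [225. 436.] tail [196. 506.]
0.02 end [196. 399.] [196. 411.] patch edge [168. 460.] [224. 460.] end corners [166. 411.] [226. 411.] tail [196. 489.]
tips [177. 458.] [215. 458.] [170. 458.] [222. 458.] bar
(600, 704, 3)
```

View pics/g2.png

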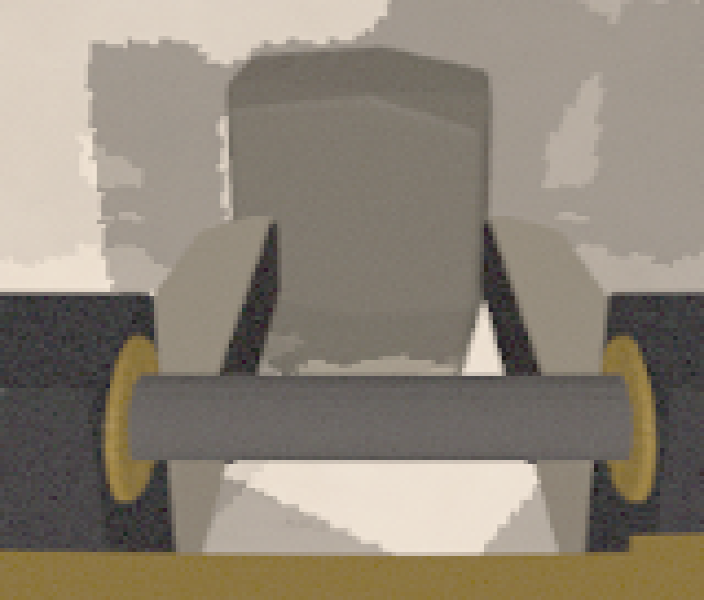

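The stone hasn't moved (patch end edge at crop Y≈100, right where predicted). The fingertips seem to end on top of it, at crop (275,215) and (485,220). I'll check where the fingertips really lie in the tool frame.

Run:
```python
from h import *
import pickle;a,b,w=pickle.load(open("c0.pkl","rb"))
w["M"]=np.array(w["T_tool_cam"])
for z in(0,-.02,-.04,-.06):print(z,w2px(w,[[0.0075,-.0465,z],[.0075,.0465,z],[-.0075,-.0465,z],[0.0075,-.064,z]]).round(0).tolist())
print(w["M"].round(3).tolist())
print("scene/side px of TCP start, tips", [w2px(c,[[.6+s*.0465,0,.18] for s in(-1,1)]).round(0).tolist() for c in(a,b)],[w2px(c,[[.6+s*.0465,0,.22] for s in(-1,1)]).round(0).tolist() for c in(a,b)])
t=np.zeros((420,790,3),np.uint8)
t[:420,:390]=cv2.resize(a["image"][60:144,240:318],None,fx=5,fy=5,interpolation=3)
t[:420,395:785]=cv2.resize(b["image"][100:184,258:336],None,fx=5,fy=5,interpolation=3)
cv2.imwrite("pics/tips.png",t[:,:,::-1])
```

```text
0 [[202.0, 201.0], [320.0, 201.0], [203.0, 219.0], [179.0, 201.0]]
-0.02 [[196.0, 210.0], [326.0, 210.0], [197.0, 229.0], [171.0, 210.0]]
-0.04 [[189.0, 220.0], [333.0, 220.0], [190.0, 242.0], [162.0, 220.0]]
-0.06 [[180.0, 234.0], [342.0, 234.0], [182.0, 257.0], [150.0, 233.0]]
[[-0.0, 0.964, 0.267, 0.074], [1.0, 0.0, 0.001, -0.0], [0.001, 0.267, -0.964, -0.203], [0.0, 0.0, 0.0, 1.0]]
scene/side px of TCP start, tips [[[292.0, 147.0], [269.0, 135.0]], [[284.0, 185.0], [316.0, 176.0]]] [[[293.0, 136.0], [269.0, 124.0]], [[284.0, 170.0], [317.0, 161.0]]]
```

The fingertips project at tool z ≈ −0.04. So the real finger ends sit about 38 mm above the reported TCP, and the earlier close landed on top of the stone. The side view at the start, with tips near (319,161), agrees. I'll go lower in guarded steps and check the force.

Request:
{"fn": "play_rows", "kwargs": {
  "targets": [2,0.2,4,0,4.1,0.2,8,0,4.1,0.2,12,0,4.1,0.2,14.5,0,4.1,0.2,16.5,0,4.1,0.2,18,0,4.1,0.2,19,0,4.1,0.2,19,0]
}}

```text
t: 5.12
tool_pos: [0.5084, -0.1431, -0.0183]
orientation: [-3.121, -0.329, 0.011]
force: [-0.3, -0.3, 0.8]
opening: 0.0749
gripper_force: 0.0
```

Request:
{"fn": "play_rows", "kwargs": {
  "targets": [0,0,0.4,0,0,0,0.8,0,0,0,1.2,0,0,0,1.5,0,0,0,1.5,0]
}}

```text
t: 5.53
tool_pos: [0.5118, -0.1447, -0.0291]
orientation: [3.124, 0.328, 0.0]
force: [-0.3, -0.1, -0.4]
opening: 0.0749
gripper_force: 0.0
```

The reported TCP is below the table with no contact, which confirms the offset. Now I grip.

Request:
{"fn": "play_rows", "kwargs": {
  "targets": [0,0,0,0,0,0,0,0,0,0,0,0,0,0,0,0,0,0,0,0,0,0,0,0],
  "grip": 4.0,
  "grip_force": 30
}}

```text
t: 6.03
tool_pos: [0.512, -0.1445, -0.0286]
orientation: [-3.124, -0.328, -0.001]
force: [-0.4, 1.7, 4.1]
opening: 0.0533
gripper_force: 30.0
```

Request:
{"fn": "play_rows", "kwargs": {
  "targets": [0,0,-0.5,0,0,0,-1.5,0,0,0,-3,0,0,0,-5,0,0,0,-8,0,0,0,-11,0,0,0,-12,0,0,0,-12,0]
}}

```text
t: 6.7
tool_pos: [0.5145, -0.1458, 0.095]
orientation: [3.121, 0.328, 0.01]
force: [0.5, 1.0, -3.5]
opening: 0.0543
gripper_force: 30.0
```

Run:
```python
from h import *
import pickle
c=cam("wrist");s=read_state();print(s["t"],s["tool_pos"],s["opening"],s["gripper_force"],s["force"],s["wrist_torque"],s["q"])
a=cam("scene");pickle.dump([c,a],open("c4.pkl","wb"))
u=w2px(a,[.512,-.1445,.1])[0].astype(int);b=cam("side");v=w2px(b,[.512,-.1445,.1])[0].astype(int)
t=np.hstack([cv2.resize(c["image"],(390,292)),cv2.resize(b["image"][v[1]-36:v[1]+37,v[0]-50:v[0]+50],(400,292),interpolation=3)])
cv2.imwrite("pics/held.png",t[:,:,::-1])
```

```text
6.75 [ 0.51290985 -0.14518945  0.09226289] 0.05377156606924048 29.999092519283295 [ 0.52063794  0.38785682 -4.38331363] [ 0.02271435  0.12837137 -0.01272852] [-3.71967361e-01  6.25529894e-03  1.78262655e+00 -1.08646514e-04
  1.34950605e+00  9.89477494e-01]
```

View pics/held.png

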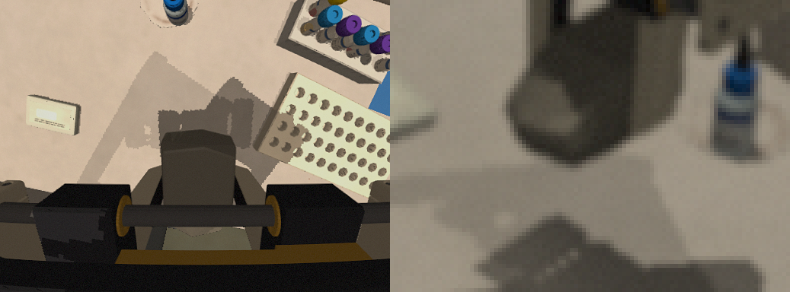

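The stone is held level in the fingers and clear of the table. The wrist force of 4.4 N matches about 0.4 kg. I carry it over the pack while rolling back.

Request:
{"fn": "play_rows", "kwargs": {
  "targets": [0.5,-2.7,0,-7,1,-5.3,0,-14,1.5,-8,0,-21,2,-10.6,0,-28,2.5,-13.3,0,-35,3,-16,0,-42,3.5,-18.6,0,-49,4,-21.2,0,-56]
}}

```text
t: 7.52
tool_pos: [0.5047, 0.0722, 0.0881]
orientation: [-2.597, -1.763, 0.006]
force: [1.1, 0.4, -3.5]
opening: 0.0538
gripper_force: 30.0
```

Request:
{"fn": "play_rows", "kwargs": {
  "targets": [0,0,0,-7,0,0,0,-14,0,0,0,-20,0,0,0,-22,0,0,0,-22,0,0,0,-22]
}}

```text
t: 8.02
tool_pos: [0.5053, 0.0709, 0.0888]
orientation: [-2.222, -2.218, 0.004]
force: [0.3, -0.4, -3.6]
opening: 0.054
gripper_force: 30.0
```

Run:
```python
from h import *
import pickle
s=read_state();print(s["t"],s["tool_pos"],R.from_rotvec(s["orientation"]).as_matrix().round(3).tolist(),s["opening"],s["gripper_force"])
a,b,w=pickle.load(open("c0.pkl","rb"))
# refine pack in first wrist image: greenish/bright mask
im=w["image"][70:170,160:230].astype(int);m=((im[:,:,1]-im[:,:,0])>-4)&(im.sum(2)>480)
n,l,st,ce=cv2.connectedComponentsWithStats(m.astype(np.uint8));i=1+st[1:,4].argmax();x,y,ww,hh,ar=st[i]
print(x+160,y+70,ww,hh,ar,ce[i]+[160,70]);print(px2w(w,[ce[i]+[160,70]],.012))
for c,(u,v) in((a,(289,210)),(b,(252,240))):
  im=c["image"][v-18:v+18,u-25:u+25].astype(int);m=((im[:,:,1]-im[:,:,0])>0)&(im.sum(2)>420)
  n,l,st,ce=cv2.connectedComponentsWithStats(m.astype(np.uint8));i=1+st[1:,4].argmax();print(st[i],px2w(c,[ce[i]+[u-25,v-18]],.011))
```

```text
8.0167 [0.50532865 0.07092059 0.08882939] [[0.002, 1.0, -0.004], [1.0, -0.002, -0.0], [-0.0, -0.004, -1.0]] 0.05403964566299722 29.99897450208664
179 95 23 41 603 [191.38971808 114.76119403]
[[0.50755953 0.07271713 0.012     ]]
[19 13  9  7 32] [[0.50624941 0.07161225 0.011     ]]
[22 12  6  6 20] [[0.50889068 0.07540227 0.011     ]]
```

Request:
{"fn": "play_rows", "kwargs": {
  "targets": [0,0.2,2,0,0,0.2,4.5,0,0,0.2,7,0,0,0.2,8.5,0,0,0.2,9.5,0,0,0.2,10,0,0,0.2,10.2,0,0,0.2,10.3,0]
}}

```text
t: 8.68
tool_pos: [0.5093, 0.071, -0.0116]
orientation: [2.222, 2.221, 0.001]
force: [-0.5, 0.4, -2.7]
opening: 0.0541
gripper_force: 30.0
```

Request:
{"fn": "play_rows", "kwargs": {
  "targets": [0,0,0.1,0,0,0,0.2,0,0,0,0.3,0,0,0,0.4,0,0,0,0.4,0]
}}

```text
t: 9.1
tool_pos: [0.509, 0.071, -0.0158]
orientation: [2.221, 2.221, 0.0]
force: [0.1, 0.7, -3.3]
opening: 0.0538
gripper_force: 30.0
```

Request:
{"fn": "play_rows", "kwargs": {
  "targets": [0,0,0.1,0,0,0,0.15,0,0,0,0.2,0,0,0,0.2,0]
}}

```text
t: 9.43
tool_pos: [0.5092, 0.071, -0.0166]
orientation: [2.221, 2.221, 0.0]
force: [-5.5, -0.4, 10.9]
opening: 0.0539
gripper_force: 30.0
```

Contact is made (upward force 10.9 N), so I release.

Request:
{"fn": "play_rows", "kwargs": {
  "targets": [0,0,-0.1,0,0,0,-0.1,0,0,0,-0.1,0]
}}

```text
t: 9.68
tool_pos: [0.5093, 0.071, -0.0166]
orientation: [2.221, 2.221, 0.001]
force: [-1.4, -0.1, 1.6]
opening: 0.0538
gripper_force: 30.0
```

Request:
{"fn": "play_rows", "kwargs": {
  "targets": [0,0,0,0,0,0,0,0,0,0,0,0,0,0,0,0,0,0,0,0],
  "grip": 7.2
}}

```text
t: 10.1
tool_pos: [0.5089, 0.071, -0.017]
orientation: [2.221, 2.221, 0.0]
force: [0.2, 0.6, -0.6]
opening: 0.0717
gripper_force: 0.0
```

Request:
{"fn": "play_rows", "kwargs": {
  "targets": [0,0,-0.5,0,0,0,-2,0,0,0,-5,0,0,0,-9,0,0,0,-13,0,0,0,-17,0,0,0,-20,0,0,0,-20,0]
}}

```text
t: 10.77
tool_pos: [0.5131, 0.0712, 0.192]
orientation: [2.215, 2.215, 0.015]
force: [1.1, -0.4, 0.2]
opening: 0.072
gripper_force: 0.0
```

Request:
{"fn": "play_rows", "kwargs": {
  "targets": [4,-0.5,0,0,8,-1,0,0,12,-2,0,0,16,-2.5,0,0,19,-2.8,0,0,19,-2.8,0,0,19,-2.8,0,0]
}}

```text
t: 11.35
tool_pos: [0.4802, 0.2624, 0.1829]
orientation: [-2.218, -2.225, 0.001]
force: [0.3, 0.4, -0.2]
opening: 0.0725
gripper_force: 0.0
```

Run:
```python
from h import *
import pickle
c=cam("wrist");pickle.dump(c,open("c5.pkl","wb"));save(c,"w5");s=read_state();print(s["t"],s["tool_pos"],R.from_rotvec(s["orientation"]).as_matrix().round(3).tolist())
u=w2px(c,[.477,.325,.02])[0];print(u)
hsv=cv2.cvtColor(c["image"],cv2.COLOR_RGB2HSV)
u0,v0=int(u[0]),int(u[1]);print(hsv[v0,u0],c["image"][v0,u0],c["image"][v0,u0-80],hsv[v0,u0-80])
m=((hsv[:,:,0]<14)&(hsv[:,:,1]>75)).astype(np.uint8)
n,l,st,ce=cv2.connectedComponentsWithStats(m)
for i in range(1,n):
  if st[i,4]>200:print(st[i],ce[i],hsv[l==i].mean(0).round())
```

```text
11.4 [0.48054936 0.26121463 0.18285636] [[-0.002, 1.0, -0.0], [1.0, 0.002, -0.001], [-0.001, -0.0, -1.0]]
[258.34196696 122.3482463 ]
[ 11 171 130] [130  75  43] [191 170 146] [ 16  60 191]
[ 246    0   71   52 1104] [281.14764493  22.87047101] [ 12. 241. 154.]
[ 220  107   75   42 2076] [260.26396917 124.0539499 ] [ 12. 170. 118.]
```

Run:
```python
from h import *
import pickle
c=pickle.load(open("c5.pkl","rb"))
hsv=cv2.cvtColor(c["image"],cv2.COLOR_RGB2HSV)
m=((hsv[:,:,0]<16)&(hsv[:,:,1]>110)).astype(np.uint8);m[:90]=0
n,l,st,ce=cv2.connectedComponentsWithStats(m);i=1+st[1:,4].argmax();m=(l==i).astype(np.uint8);print(st[i])
ct=max(cv2.findContours(m,0,1)[0],key=len)
ap=cv2.approxPolyDP(ct,2,True).reshape(-1,2);print(ap.tolist())
P=px2w(c,ct.reshape(-1,2),.02)[:,:2]
mu=P.mean(0);ev=cv2.minAreaRect((P*1000).astype(np.float32));print(ev)
print(np.c_[ap,px2w(c,ap,.02)[:,:2].round(4)])
# width profile along PCA axis of filled mask
q=np.argwhere(m)[:,::-1];W=px2w(c,q,.02)[:,:2];mu=W.mean(0);v=np.linalg.svd(W-mu,full_matrices=False)[2];t=(W-mu)@v.T
print(mu,v,t.min(0),t.max(0))
for k in np.arange(-.06,.06,.01):
  s=(t[:,0]>=k)&(t[:,0]<k+.01)
  if s.sum():print(k.round(3),t[s,1].min().round(4),t[s,1].max().round(4))
```

```text
[ 220  107   75   42 2047]
[[220, 115], [224, 121], [254, 140], [279, 148], [291, 136], [294, 118], [261, 107], [225, 107]]
((474.69000244140625, 324.1048278808594), (44.482093811035156, 96.97651672363281), 72.47081756591797)
[[2.200e+02 1.150e+02 4.271e-01 3.343e-01]
 [2.240e+02 1.210e+02 4.321e-01 3.267e-01]
 [2.540e+02 1.400e+02 4.713e-01 3.021e-01]
 [2.790e+02 1.480e+02 5.047e-01 2.915e-01]
 [2.910e+02 1.360e+02 5.203e-01 3.075e-01]
 [2.940e+02 1.180e+02 5.235e-01 3.308e-01]
 [2.610e+02 1.070e+02 4.804e-01 3.444e-01]
 [2.250e+02 1.070e+02 4.339e-01 3.444e-01]]
[0.4795688 0.3227734] [[ 0.96039526 -0.27864126]
 [-0.27864126 -0.96039526]] [-0.05364014 -0.0216976 ] [0.04336885 0.02298321]
-0.06 -0.0064 0.0069
-0.05 -0.0105 0.0105
-0.04 -0.0138 0.0142
-0.03 -0.0167 0.0166
-0.02 -0.0196 0.0194
-0.01 -0.021 0.0222
0.0 -0.0216 0.0225
0.01 -0.0217 0.0228
0.02 -0.0215 0.0228
0.03 -0.0212 0.023
0.04 -0.0147 0.0111
```

Request:
{"fn": "play_rows", "kwargs": {
  "targets": [3,0.7,0,-7,5.8,0.7,0,-14,5.8,0.7,0,-21,5.8,0.7,0,-28,5.8,0.7,0,-35,5.8,0.7,0,-42,5.8,0.7,0,-49,5.8,0.7,0,-56]
}}

```text
t: 12.07
tool_pos: [0.4885, 0.3172, 0.1831]
orientation: [0.912, 3.006, -0.001]
force: [-0.6, -0.8, -0.6]
opening: 0.0718
gripper_force: 0.0
```

Request:
{"fn": "play_rows", "kwargs": {
  "targets": [0,0,2,-7,0,0,5,-14,0,0,8,-18,0,0,10,-18,0,0,10,-18,0,0,10,-18]
}}

```text
t: 12.57
tool_pos: [0.4873, 0.3171, 0.0821]
orientation: [-0.44, -3.108, 0.003]
force: [-0.0, 0.0, 1.6]
opening: 0.0719
gripper_force: 0.0
```

Run:
```python
from h import *
s=read_state();Rt=R.from_rotvec(s["orientation"]).as_matrix();tp=np.array(s["tool_pos"]);print(s["t"],tp,Rt.round(3).tolist())
print("to go (tool)",((np.array([.488,.3196,-.031])-tp)@Rt).round(4))
```

```text
12.5667 [0.48734815 0.3171241  0.08209853] [[-0.961, 0.278, -0.003], [0.278, 0.961, -0.002], [0.002, -0.002, -1.0]]
to go (tool) [-0.0002  0.0028  0.1131]
```

Request:
{"fn": "play_rows", "kwargs": {
  "targets": [0,0.2,3,0,0,0.2,6,0,0,0.2,8.5,0,0,0.2,10,0,0,0.2,11,0,0,0.2,11.3,0,0,0.2,11.3,0,0,0.2,11.3,0]
}}

```text
t: 13.23
tool_pos: [0.49, 0.3215, -0.0279]
orientation: [0.438, 3.109, 0.003]
force: [0.8, 0.7, 0.2]
opening: 0.0717
gripper_force: 0.0
```

Request:
{"fn": "play_rows", "kwargs": {
  "targets": [0,0,0,0,0,0,0,0,0,0,0,0,0,0,0,0,0,0,0,0,0,0,0,0,0,0,0,0,0,0,0,0],
  "grip": 3.2,
  "grip_force": 25
}}

```text
t: 13.9
tool_pos: [0.4886, 0.321, -0.0296]
orientation: [0.437, 3.111, 0.0]
force: [-1.8, -0.5, 5.2]
opening: 0.044
gripper_force: 25.0
```

Request:
{"fn": "play_rows", "kwargs": {
  "targets": [0,0,-0.5,0,0,0,-1.5,0,0,0,-3,0,0,0,-6,0,0,0,-9,0,0,0,-12,0,0,0,-14,0,0,0,-14,0]
}}

```text
t: 14.57
tool_pos: [0.4916, 0.3227, 0.1167]
orientation: [0.436, 3.104, 0.009]
force: [1.3, 0.2, -0.8]
opening: 0.0438
gripper_force: 25.0
```

Run:
```python
from h import *
s=read_state();Rt=R.from_rotvec(s["orientation"]).as_matrix();tp=np.array(s["tool_pos"]);print(s["t"],tp,Rt.round(3).tolist(),s["force"],s["wrist_torque"],s["opening"])
for y in(.075,.0):print("to go (tool)",((np.array([.509,y,tp[2]])-tp)@Rt).round(4))
```

```text
14.5667 [0.49161645 0.32272828 0.11669114] [[-0.961, 0.276, 0.008], [0.276, 0.961, 0.004], [-0.007, 0.007, -1.0]] [ 1.2779187   0.19127634 -0.83379263] [ 0.08531322 -0.13354633 -0.01537601] 0.04378174341308719
to go (tool) [-0.085  -0.2333 -0.001 ]
to go (tool) [-0.1057 -0.3054 -0.0013]
```

Request:
{"fn": "play_rows", "kwargs": {
  "targets": [-1,-3,0,7,-2.2,-6,0,14,-3.3,-9,0,21,-4.4,-12,0,28,-5.5,-15,0,35,-6.6,-18,0,42,-7.6,-21,0,49,-8.5,-23.3,0,56]
}}

```text
t: 15.23
tool_pos: [0.5047, 0.0713, 0.1086]
orientation: [-1.854, -2.534, 0.003]
force: [0.3, 0.7, -2.2]
opening: 0.0437
gripper_force: 25.0
```

Request:
{"fn": "play_rows", "kwargs": {
  "targets": [0,0,0,7,0,0,0,14,0,0,0,18,0,0,0,18,0,0,0,18,0,0,0,18]
}}

```text
t: 15.73
tool_pos: [0.5054, 0.0736, 0.1093]
orientation: [-2.218, -2.224, 0.001]
force: [-0.8, -1.1, -1.4]
opening: 0.0436
gripper_force: 25.0
```

Run:
```python
from h import *
import pickle
a0,b0,_=pickle.load(open("c0.pkl","rb"))
s=read_state();Rt=R.from_rotvec(s["orientation"]).as_matrix();tp=np.array(s["tool_pos"]);print(s["t"],tp,Rt.round(3).tolist(),s["force"],s["wrist_torque"],s["opening"])
a,b=cam("scene"),cam("side");pickle.dump([a,b],open("c6.pkl","wb"));save(a,"a6");save(b,"b6")
print("to go (tool)",((np.array([.509,.075,.0284])-tp)@Rt).round(4))
# predicted silhouette of grey stone vs. changed pixels (initial vs now)
ex=np.array([0,-1.]);ey=np.array([1.,0])
pts=[(x,y,z) for x in(-.042,.053) for y in(-.027,.027) for z in(.0,.023)]+[(x,y,.046) for x in(-.0335,.0085) for y in(-.024,.024)]
W=[[*(np.array([.509,.0675])+x*ex+y*ey),.012+z] for x,y,z in pts]
for n,c,c0 in(("scene",a,a0),("side",b,b0)):
  u=w2px(c,W);print(n,"pred bbox",u.min(0).round(),u.max(0).round())
  lo=u.min(0).astype(int)-14;hi=u.max(0).astype(int)+14
  hs=cv2.cvtColor(c["image"],cv2.COLOR_RGB2HSV)[lo[1]:hi[1],lo[0]:hi[0]]
  print(lo,"V");print("\n".join("".join("%4d"%v for v in r[::2]) for r in hs[::2,:,2]))
```

```text
15.7333 [0.50535547 0.07361582 0.10928367] [[-0.003, 1.0, -0.001], [1.0, 0.003, -0.0], [-0.0, -0.001, -1.0]] [-0.79712507 -1.12811305 -1.41046061] [-0.0269144  -0.00567813  0.06188394] 0.04360835722195126
to go (tool) [0.0014 0.0037 0.0809]
scene pred bbox [272. 189.] [305. 219.]
[257 174] V
 153 154 154 153 154 155 153 154 154 152 146 112 108 110 104  86  72  68  70  82  83  80 109 152 155 152 154 153 152 152 153
 154 154 154 154 154 154 153 151 154 151 119 107 110 106 112 110  87  69  69  83  85  80 121 154 153 152 153 152 153 153 153
 152 153 154 154 153 154 153 152 152 136 110 108 111 112 106  99  82  62  67  80  85  91 141 154 155 155 155 154 154 154 153
 153 156 155 154 155 154 152 152 147 116 109 110 110 105  92  77  71  64  68  81  85 121 142 152 156 154 156 155 155 154 152
 152 154 155 155 155 153 152 152 132  99 109 110  94  78  71  70  67  71  88  94  98 100 100 116 139 149 156 154 152 152 151
 153 154 154 154 155 153 153 153 131  89  90  85  72  75  90  99  91  96  99  99  99  97  98 100  99 110 140 153 154 152 149
 153 155 154 155 154 152 153 152 125  93  81  80 117 143 
[... 6557 characters left out ...]
 91  91  90  90  86  90  90  86  85
  64  60  59  62  66  71  75  83  83  81  86 117 142 121  85  83  84  82  87  85  89  90  90  90  89  92  91  89  90  89  90  86  86
  64  62  65  74  83  84  85  82  83  82  83  86  95  93  91  95  91  97 105  98  94  90  89  90  91  90  92  91  89  90  87  89  88
  73  79  88 102 119 131 108  86  81  84  81  84  83 108 135 141 134 140 144 143 135 109  94  89  90  92  93  92  90  93  89  91  89
  98 121 135 144 149 149 144 105  82  83  86  85  91 132 147 149 149 151 148 151 145 143 126  95  91  91  90  93  92  91  90  90  90
 139 151 148 148 148 150 149 130 102  92 100 121 133 145 148 146 147 151 151 150 148 149 147 125  97  89  92  92  90  94  93  93  91
```

The pixel values in both fixed views match the grey stone standing centred and level where I predicted. In the side view the blob spans u 238–268 with its top at v≈216. In the scene view it is centred near (288,205). I lower the brown stone.

Request:
{"fn": "play_rows", "kwargs": {
  "targets": [0.1,0.3,1,0,0.1,0.3,2.5,0,0.1,0.3,4.5,0,0.1,0.3,6,0,0.1,0.3,7,0,0.1,0.3,7.4,0,0.1,0.3,7.6,0,0.1,0.3,7.6,0]
}}

```text
t: 16.5
tool_pos: [0.509, 0.0746, 0.034]
orientation: [-2.221, -2.222, 0.0]
force: [1.0, 0.3, -1.6]
opening: 0.044
gripper_force: 25.0
```

Request:
{"fn": "play_rows", "kwargs": {
  "targets": [0,0,0.1,0,0,0,0.2,0,0,0,0.3,0,0,0,0.3,0]
}}

```text
t: 16.83
tool_pos: [0.5092, 0.0745, 0.0314]
orientation: [2.221, 2.221, 0.001]
force: [0.3, -0.1, -1.6]
opening: 0.0436
gripper_force: 25.0
```

Request:
{"fn": "play_rows", "kwargs": {
  "targets": [0,0,0.1,0,0,0,0.2,0,0,0,0.25,0,0,0,0.25,0]
}}

```text
t: 17.17
tool_pos: [0.5088, 0.0745, 0.0284]
orientation: [-2.221, -2.221, 0.0]
force: [0.1, 0.5, -1.7]
opening: 0.044
gripper_force: 25.0
```

Request:
{"fn": "play_rows", "kwargs": {
  "targets": [0,0,0.05,0,0,0,0.1,0,0,0,0.15,0,0,0,0.15,0]
}}

```text
t: 17.5
tool_pos: [0.509, 0.0745, 0.0283]
orientation: [2.221, 2.221, -0.0]
force: [-6.2, -0.5, 10.5]
opening: 0.0438
gripper_force: 25.0
```

Contact at the expected height. I ease off and release.

Request:
{"fn": "play_rows", "kwargs": {
  "targets": [0,0,-0.1,0,0,0,-0.1,0,0,0,-0.1,0]
}}

```text
t: 17.75
tool_pos: [0.5092, 0.0746, 0.0284]
orientation: [2.221, 2.221, 0.001]
force: [-0.7, -0.2, 2.5]
opening: 0.044
gripper_force: 25.0
```

Request:
{"fn": "play_rows", "kwargs": {
  "targets": [0,0,0,0,0,0,0,0,0,0,0,0,0,0,0,0,0,0,0,0],
  "grip": 6.0
}}

```text
t: 18.17
tool_pos: [0.5089, 0.0745, 0.0279]
orientation: [-2.221, -2.221, 0.0]
force: [-0.1, -0.2, 0.5]
opening: 0.0598
gripper_force: 0.0
```

Run:
```python
from h import *
import pickle
s=read_state();print(s["t"],s["force"],s["opening"],s["gripper_force"])
for n in("side","scene"):
  c=cam(n);save(c,n+"7");hs=cv2.cvtColor(c["image"],cv2.COLOR_RGB2HSV)
  u=w2px(c,[.509,.08,.078])[0].astype(int);m=np.zeros(hs.shape[:2],np.uint8)
  w=np.s_[u[1]-30:u[1]+30,u[0]-40:u[0]+40];m[w]=((hs[w][:,:,0]<15)&(hs[w][:,:,1]>105))
  k,l,st,ce=cv2.connectedComponentsWithStats(m);i=1+st[1:,4].argmax()
  W=[[.509+y,.08+x,.058+z] for x,y,z in[(-.041,0,.02),(.06,0,.015),(0,-.022,.02),(0,.022,.02),(-.02,0,.04)]]
  print(n,st[i],ce[i],"pred",w2px(c,W).round().tolist())
```

```text
18.1667 [-0.10508687 -0.18973216  0.5203274 ] 0.05984499872816231 0.0
side [250 206  14  17 126] [257.48412698 214.24603175] pred [[259.0, 221.0], [239.0, 205.0], [243.0, 216.0], [258.0, 211.0], [254.0, 210.0]]
scene [273 185  20  21 183] [281.99453552 196.91803279] pred [[294.0, 186.0], [272.0, 205.0], [291.0, 197.0], [280.0, 190.0], [290.0, 185.0]]
```

Released with no contact force. I withdraw straight up and move clear.

Request:
{"fn": "play_rows", "kwargs": {
  "targets": [0,0,-0.5,0,0,0,-1.5,0,0,0,-3,0,0,0,-6,0,0,0,-10,0,0,0,-14,0,0,0,-16,0,0,0,-16,0]
}}

```text
t: 18.93
tool_pos: [0.5127, 0.0747, 0.1961]
orientation: [2.216, 2.216, 0.013]
force: [0.5, 0.6, 1.0]
opening: 0.06
gripper_force: 0.0
```

Request:
{"fn": "play_rows", "kwargs": {
  "targets": [-4,0,0,0,-7,0,0,0,-7,0,0,0,-7,0,0,0,-7,0,0,0,-7,0,0,0]
}}

```text
t: 19.43
tool_pos: [0.5087, 0.0054, 0.1878]
orientation: [-2.22, -2.222, -0.0]
force: [-0.6, 0.1, -0.2]
opening: 0.0603
gripper_force: 0.0
```

Run:
```python
from h import *
s=read_state();print(s["t"],s["tool_pos"])
c=cam("wrist");save(c,"w8");hs=cv2.cvtColor(c["image"],cv2.COLOR_RGB2HSV)
m=((hs[:,:,0]<16)&(hs[:,:,1]>105)).astype(np.uint8);m[250:]=0
k,l,st,ce=cv2.connectedComponentsWithStats(m)
for i in range(1,k):
  if st[i,4]>200:
    ct=max(cv2.findContours((l==i).astype(np.uint8),0,1)[0],key=len)
    P=px2w(c,ct.reshape(-1,2),.078)[:,:2]
    print(st[i],cv2.minAreaRect((P*1000).astype(np.float32)),P.min(0),P.max(0))
print("pred",.509-.022,.509+.022,.08-.041,.08+.06)
for n in("side","scene"):
  c=cam(n);save(c,n+"8");hs=cv2.cvtColor(c["image"],cv2.COLOR_RGB2HSV)
  u=w2px(c,[.509,.08,.078])[0].astype(int);m=np.zeros(hs.shape[:2],np.uint8)
  w=np.s_[u[1]-25:u[1]+25,u[0]-30:u[0]+30];m[w]=((hs[w][:,:,0]<15)&(hs[w][:,:,1]>105))
  k,l,st,ce=cv2.connectedComponentsWithStats(m);i=1+st[1:,4].argmax();print(n,st[i])
```

```text
19.4333 [0.50869056 0.00536667 0.187849  ]
[   0   26   60   59 1208] ((250.1800537109375, 141.5628204345703), (51.90696716308594, 75.54131317138672), 71.22045135498047) [0.21716677 0.11441432] [0.28780815 0.1777005 ]
[479  55  14  28 347] ((758.49267578125, 131.23106384277344), (15.599665641784668, 28.282482147216797), 10.367040634155273) [0.74932923 0.11685641] [0.7681774  0.14570926]
[ 240   58   42   93 2971] ((508.8804931640625, 87.69126892089844), (98.08721923828125, 46.11895751953125), 88.99861145019531) [0.48531674 0.03869741] [0.53152052 0.13681619]
pred 0.487 0.531 0.039 0.14
side [239 204  25  20 272]
scene [273 184  25  23 264]
```

The brown stone measures x 0.485–0.532 and y 0.039–0.137 at stack height. That is the predicted level outline, and it stayed put after release.

```bash
python3 -c "
from plant import workorder;print(workorder.close_job())"
```

```text
the job is handed in; nothing more can be done
None
```

The grey stone stands on the middle of the foil pack with the brown stone resting level on its flat patch, both released, the other items were not touched, and the job is handed in; the verdict was not shown.

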